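Make up two repair kits in their foam trays

ROBOT

A 6-joint arm with a two-finger parallel gripper is mounted at the origin on a cart in front of the work surface, level with it; the furniture and walls round the work are solid. World frame = base frame: x ahead of the robot, y to its left, z up, the work surface at z = 0. Lengths are in mm, angles in rad, forces in N, time in s.
With the tool pointing down it reaches from about 275 to 1000 mm from the base axis. Payload 8.4 kg.
Tool frame: the origin (TCP) lies at the very end of the fingers, on their centre line; the grasp point (between the pads) lies pinch_z behind it (pinch_z is the distance from the TCP to the grasp point, in mm); z points along the fingers, y is the line along which they close (so a half turn about z gives the same grasp; the last joint's range is limited). The gripper opens to 85 mm and grips with 20 to 120 N. Pads are 22 mm wide; open, the fingers measure 114 mm over their backs; the gripper's body (76 mm by 85 mm) begins 54 mm behind the grasp point. The pads swing forward as they close: fully open they stand 13 mm farther back than shut.
Start: joints at [-1.299, 0.353, 1.633, -0, 1.155, -0.002], TCP at [168.993, -601.722, 199.081] pointing down, gripper open.
Joint ranges: [-2.63, 2.63], [-0.92, 2.1], [0.06, 2.66], [-1.3, 4.44], [0, 2.69], [-3.02, 3.02]. Speed limits (rad/s): [2.22, 2.22, 2.79, 3.14, 3.14, 3.14].

INTERFACE

Orientations are given as a rotation vector (axis times angle).
In Python, from bench import * gives the robot as it stands.
- The arm moves only by the tool send_rows, never from a script. Its arguments are lists of equal length, an entry for each row: "xyz": the shift along the world's x, y, z in m, a list of three; "turn": the turn, a rotation vector about the world's x, y, z in rad, a list of three. In form: {"xyz": [[x, y, z], ...], "turn": [[rx, ry, rz], ...]}. A call has 1 to 5 rows; each row shifts and turns the commanded pose from where the row before left it; what a row does not reach is not made up. A row lasts 1/10 s, in which the tool goes at most 50 mm and 8.59 degrees, less where a joint would pass 70% of its speed; a pose out of reach is approached as far as the arm can. A call is refused whole if a number of a shift passes 0.05 or a number of a turn 0.15, either way. A call with a gripper value outside its range is refused whole. "jaw" is the closure in counts, from 0 (fully open) to 255 (shut), set as the call begins (left out, the last holds). The fingers move at their own pace and stop on an object; "squeeze" is the grip in N (left out, the last holds). Time passes only in rows, so rows that do not move let the fingers close. It gives the time, the measured TCP pose, the force, the opening and the grip force at its end, in the units of the state.
- read_state(): the state, without advancing time (a new reading comes with each control period).
- camera(name): name is "scene" or "top" or "wrist"; returns a dict with "image" (384x512x3 uint8, red, green, blue), "z_map" (384x512 float32, mm along the optical axis (not along the pixel's ray), 0 where there is no reading), "fx", "fy", "cx", "cy" (pixels), "k1" (the pictures are not rectified: a ray, as slopes to the right and down, at radius r is drawn at 1 + k1 r^2 times it, then the intrinsics apply), "R" (3x3) and "t" (3): a world point X has camera coordinates R X + t. Camera axes: x right, y down, z forward; pixel columns grow to the right and rows downward; lengths in mm; the calibration is good to about 2 mm. A picture is of the moment at which its call begins.
- close_job(): hands the job in; it is judged then, once.
The state is a dict: "t": time; "joints": joint angles; "dq": joint speeds; "tau": joint torques, N m; "tcp_pos": TCP position; "tool_rot": TCP orientation; "ft_force": force on the tool from outside, world axes, zero at the start; "wrist_torque": the same for the moment, N m; "opening": finger opening in mm; "grip_force": force on a finger pad.
Only numpy, scipy, OpenCV 4.12 (cv2) and the standard library are available. Lean on these libraries where they do the work, as an engineer would, in place of code of your own. Each camera call takes 0.05 s, during which the arm holds its last target. There are 200 camera calls.

TASK

Make up the two repair kits in their foam trays. The blue tray is the driver-board kit: the grey terminal block lies in the deep slot, the larger green board flat in the nest over it, and the orange relay stands upright in the small pocket; the yellow tray is the supply kit: the transformer stands upright in the big pocket and the heat sink lies, fins up, in the pocket beside it. Everything lies fully down in its cut-out, and the smaller green board stays where it is.

Things in the scene. Friction and masses are not known exactly. Their poses are not given: they have to be found in the camera images.
- connector_block: light grey screw-terminal block with a row of holes in its top, 18 x 60 x 17 mm (x, y, z), lying loose on the bench on its underside. Origin: centre of its underside; z up, y along its length.
- pcb_small: the larger of the two green circuit boards, with two white cylindrical parts and a row of gold pins, 55 x 85 x 12 mm with its parts; lies flat, can be gripped across the 55 mm width at the middle of its long edges (about 52 mm between the fingers). Origin: centre of its underside; z up, y along its length.
- pcb_mini: the smaller green circuit board, 42 x 60 x 12 mm, with a row of gold pins; belongs to neither kit and is to be left where it lies. Origin: centre of its underside; y along its length.
- relay_box: orange plug relay, an upright box 22 x 28 x 34 mm (x, y, z). Origin: centre of its underside; z up.
- transformer: small mains transformer, black core, yellow winding, thin steel foot; 56 x 66 x 44 mm (x, y, z), 0.3 kg. The winding reaches x +-28 (there y +-15, 7 to 37 mm high: a 56 mm grip); core x +-20, y +-24, 42 mm high; foot 42 x 66 x 2 mm; two pins near x -24 reach 44 mm. Origin: centre of its underside; z up, y along the foot.
- heatsink: bare aluminium heat sink, 40 x 60 x 24 mm (x, y, z): 4 mm base with upright fins that run along x, their ends flush on the 40 mm sides (grip 40 mm along x, or 58 mm along y over the outer fins). Origin: centre of its underside; z up, y along its length.
- blue_tray: fixed blue tray, black foam, 102 x 172 x 31 mm (shell only 13 high). Origin: centre of underside, y lengthwise. Cut-outs (mm, floor over the origin): board nest centre x 0, y 24.5, size 67 x 99 (x, y), ledge 24; block slot same centre, 30 x 76, floor 5; thumb groove across all x, same centre, 44 wide in y, floor 9, for fingers beside block or board; relay pocket centre 0, -55, 38 x 44, floor 17.
- yellow_tray: fixed yellow tray, black foam, 102 x 172 x 31 mm (shell 13 high). Origin: centre of underside, y lengthwise. Cut-outs (mm, floor over the origin): transformer pocket centre x 0, y 32, size 72 x 82 (x, y), floor 15, most room with the transformer's y along the tray's y; heat sink pocket centre 0, -46, size 76 x 56, floor 19, heat sink's length (its y) along the tray's x.
Things that resemble listed ones, but are neither listed nor needed, are in the scene too. What is shaped like the relay_box but black or purple is not meant.

How it is judged (in metres and radians):
At the end, for the whole second after the job is handed in: Each of the five things lies in its cut-out: within 12 mm of the cut-out's centre in the tray's x and y, within 4 mm of its floor, tilted under 7 degrees, lengthwise within 20 degrees (either way round; relay and transformer any way), at rest; the smaller board not moved over 30 mm (x of connector_block in the frame of blue_tray between -0.012 and 0.012 m and y of connector_block in the frame of blue_tray between 0.0125 and 0.0365 m and z of connector_block in the frame of blue_tray between 0.001 and 0.009 m and angle between each of connector_block, pcb_small, relay_box, transformer, heatsink's own z axis and vertical below 0.12 rad and linear speed of each of connector_block, pcb_small, relay_box, transformer, heatsink below 0.02 m/s and angle between the y axis of each of connector_block, pcb_small and the y axis of blue_tray, either way round below 0.35 rad and x of pcb_small in the frame of blue_tray between -0.012 and 0.012 m and y of pcb_small in the frame of blue_tray between 0.0125 and 0.0365 m and z of pcb_small in the frame of blue_tray between 0.02 and 0.028 m and x of relay_box in the frame of blue_tray between -0.012 and 0.012 m and y of relay_box in the frame of blue_tray between -0.067 and -0.043 m and z of relay_box in the frame of blue_tray between 0.013 and 0.021 m and x of transformer in the frame of yellow_tray between -0.012 and 0.012 m and y of transformer in the frame of yellow_tray between 0.02 and 0.044 m and z of transformer in the frame of yellow_tray between 0.011 and 0.019 m and x of heatsink in the frame of yellow_tray between -0.012 and 0.012 m and y of heatsink in the frame of yellow_tray between -0.058 and -0.034 m and z of heatsink in the frame of yellow_tray between 0.015 and 0.023 m and angle between the y axis of heatsink and the x axis of yellow_tray, either way round below 0.35 rad); the robot touches nothing.
It fails at once if the smaller board, which belongs to no kit, is moved by more than 30 mm (distance of pcb_mini from where it was at the start of the episode above 0.03 m).
It also fails if it takes over 109 s, if anything falls off the work surface, if the arm or the gripper's body presses on something with over 40 N, if the wrist force passes 120 N, or if a joint passes its speed limit or range.

## Working session

There is one attempt and no reset: what is moved stays moved. The work goes in short steps, Python scripts to look and compute and a tool call to move; the robot and the scene stay as the last step left them, time stands still between calls to the robot, and variables do not carry over. Pictures are saved under pics/ and viewed, at most 14 in all, crops included, and the job is handed in when it is done.

Besides the shell and the picture viewer there is one more tool, called as name(argument=value, ...) on one line, values as JSON. send_rows: Moves the arm, as the interface text tells. Its arguments: {"type":"object","properties":{"xyz":{"type":"array"},"turn":{"type":"array"},"jaw":{"type":"number"},"squeeze":{"type":"number"}},"required":["xyz","turn"]}

```bash
ls; mkdir -p pics
cat > h.py <<'E'
from bench import *
import numpy as np, cv2
def grab(n):
    c=camera(n); np.savez('pics/%s.npz'%n,**{k:np.array(v) for k,v in c.items()}); return c
def load(n): return dict(np.load('pics/%s.npz'%n))
def world(c):
    h,w=c['z_map'].shape; u,v=np.meshgrid(np.arange(w),np.arange(h))
    xd=(u-c['cx'])/c['fx']; yd=(v-c['cy'])/c['fy']; x,y=xd.copy(),yd.copy()
    for _ in range(8):
        s=1+c['k1']*(x*x+y*y); x=xd/s;y=yd/s
    z=c['z_map']; P=np.stack([x*z,y*z,z],-1)
    W=(P-c['t'])@c['R']; W[z==0]=np.nan; return W
def save(img,f,s=1.5):
    cv2.imwrite('pics/'+f,cv2.resize(img[...,::-1],None,fx=s,fy=s,interpolation=cv2.INTER_CUBIC))
E
python3 - <<'E'
from h import *
s=read_state(); print({k:np.round(v,3) for k,v in s.items()})
for n in ['top','scene']:
    c=grab(n); save(c['image'],n+'0.png'); print(n,c['fx'],c['k1'],c['t'],c['R'])
E
```

```text
pics
{'t': np.float64(0.0), 'joints': array([-1.299,  0.354,  1.634,  0.   ,  1.155, -0.002]), 'dq': array([ 0.002,  0.002,  0.001, -0.   , -0.001,  0.   ]), 'tau': array([-3.0000e-03, -6.0526e+01, -3.4207e+01, -0.0000e+00,  9.0000e-03,
       -0.0000e+00]), 'tcp_pos': array([ 168.886, -601.208,  198.352]), 'tool_rot': array([-3.111, -0.429,  0.   ]), 'ft_force': array([-0.462,  0.397,  0.034]), 'wrist_torque': array([-0.027,  0.073, -0.007]), 'grip_force': np.float64(0.0), 'opening': np.float64(85.385)}
top 468.49594393899133 0.010148131144605154 [  29.20817234  575.69295496 1239.4273752 ] [[ 0.02558883 -0.99962662  0.00958282]
 [-0.98457713 -0.02686085 -0.17287673]
 [ 0.17306958 -0.00501131 -0.98489685]]
scene 371.5119656588559 -0.10916778371208431 [-361.326462    273.67365193  557.4107726 ] [[ 0.74636892 -0.66545988 -0.00982776]
 [-0.39279827 -0.42853949 -0.8136728 ]
 [ 0.53725502  0.61116041 -0.58124005]]
```

View pics/top0.png

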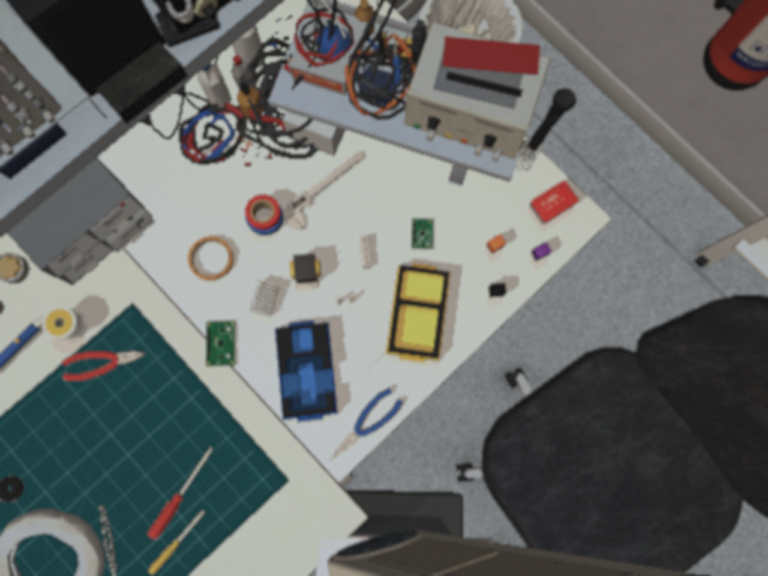

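View pics/scene0.png

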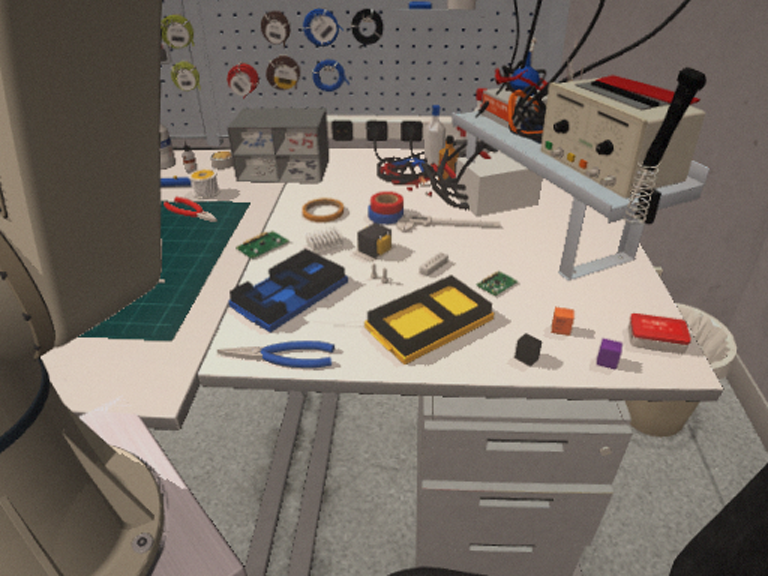

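Top view (768-wide picture): larger green board (221,343), smaller green board (423,233), heat sink (266,295), transformer (304,268), terminal block (369,251), blue tray (307,369), yellow tray (420,311). Relay candidates are orange (496,243), purple (541,251) and black (497,290). Only the orange one fits the description.

Run:
```python
from h import *
c=load('top'); W=world(c)
# table level
for p in [(400,180),(260,330),(360,300)]:
    print(W[int(p[1]/1.5),int(p[0]/1.5)].round(1))
items=dict(board=(221,343),mini=(423,233),relay=(496,243),trans=(304,268),heat=(266,295),block=(369,251),blue=(307,369),yellow=(420,311))
for n,(u,v) in items.items():
    u/=1.5;v/=1.5; r=45 if n in('blue','yellow') else 28
    m=np.zeros(W.shape[:2],bool); m[int(v-r):int(v+r),int(u-r):int(u+r)]=1
    hh=W[...,2]
    k=(hh>5)&m
    nl,lab,st,ce=cv2.connectedComponentsWithStats(k.astype(np.uint8))
    d=[np.min(np.hypot(*(np.argwhere(lab==i)-[v,u]).T)) if st[i][4]>8 else 99 for i in range(1,nl)]
    i=1+int(np.argmin(d)); k=lab==i; pts=W[k][:,:2].astype(np.float32)
    ra=cv2.minAreaRect(pts); print(n,k.sum(),np.round(ra[0],1),np.round(ra[1],1),round(ra[2],1),'z',np.percentile(hh[k],[5,50,95]).round(1))
im=c['image']
a=cv2.resize(im[130:215,135:215],(400,425),interpolation=cv2.INTER_CUBIC); b=cv2.resize(im[130:215,300:380],(400,425),interpolation=cv2.INTER_CUBIC)
save(np.hstack([a,b]),'crop1.png',1)
```

```text
[822.4  25.4   1.8]
[518.8 281.8   1.5]
[5.815e+02 9.430e+01 4.000e-01]
board 125 [484.9 361.8] [68.4 36.9] 3.4 z [ 5.1  7.  12.2]
mini 78 [716.7 -11.7] [44.8 43.1] 60.2 z [5.2 6.5 9.3]
relay 101 [ 695.8 -160.6] [22.1 29.4] 32.7 z [ 8.8 30.8 36. ]
trans 356 [636.8 199.5] [49.7 56.2] 5.5 z [17.2 39.6 44.8]
heat 94 [597.4 270.1] [39. 30.] 74.1 z [ 5.9 17.3 25.4]
block 135 [675.4  87.8] [61.4 19.2] 6.8 z [ 8.6 13.5 18. ]
blue 2124 [447.3 192.2] [187.5 103.5] 8.3 z [ 6.3 22.1 32.7]
yellow 2238 [563.1 -14.6] [104.7 188.7] 83.4 z [ 9.8 17.3 32.5]
```

View pics/crop1.png

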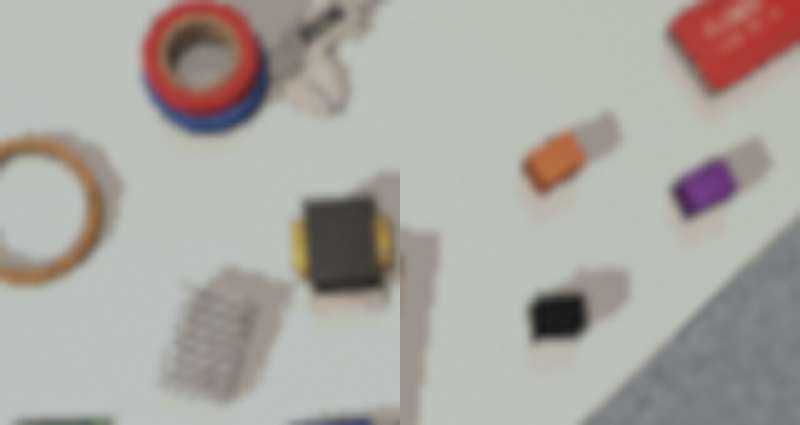

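The left crop shows the heat sink (210,340) and transformer (345,240). The right crop shows the orange relay (555,160), with the purple (705,188) and black (558,315) decoys. I'm moving over the work for a wrist view.

send_rows(xyz=[[0.02,0.03,0.03],[0.024,0.04,0.02],[0.024,0.04,0.018],[0.024,0.04,0.018],[0.024,0.04,0.018]], turn=[[0,0,-0.04],[0,0,-0.04],[0,0,-0.04],[0,0,0],[0,0,0]])

```text
t: 0.6
tcp_pos: [285.0, -410.5, 303.2]
tool_rot: [-3.132, -0.24, 0.0]
ft_force: [1.2, -0.6, -0.2]
opening: 85.4
grip_force: 0.0
```

send_rows(xyz=[[0.024,0.042,0.01],[0.024,0.042,0.01],[0.024,0.042,0.01],[0.024,0.042,0.01],[0.024,0.042,0.01]], turn=[[0,0,0],[0,0,0],[0,0,0],[0,0,0],[0,0,0]])

```text
t: 1.1
tcp_pos: [405.0, -200.4, 353.2]
tool_rot: [3.132, 0.241, 0.0]
ft_force: [0.8, -1.0, 0.8]
opening: 85.2
grip_force: 0.0
```

send_rows(xyz=[[0.025,0.042,0.01],[0.025,0.042,0.01],[0.025,0.042,0.01],[0.025,0.042,0.01],[0.025,0.042,0.01]], turn=[[0,0,0],[0,0,0],[0,0,0],[0,0,0],[0,0,0]])

```text
t: 1.6
tcp_pos: [530.1, 9.7, 403.0]
tool_rot: [3.132, 0.242, -0.0]
ft_force: [1.6, -0.6, -0.2]
opening: 85.6
grip_force: 0.0
```

Run:
```python
import h,bench
from h import *
print([n for n in dir(bench) if not n.startswith('_')], getattr(bench,'pinch_z',None))
s=read_state(); print(s['t'],s['tcp_pos'],s['tool_rot'],s['joints'])
c=grab('wrist'); save(c['image'],'w1.png'); print(c['fx'],c['cx'],c['cy'],c['k1'])
W=world(c)
for v in range(30,384,80): print([tuple(W[v,u].round(0)) for u in range(30,512,110)])
```

```text
['IKError', 'camera', 'close_job', 'pinch_z', 'read_state'] 18.700000000000003
1.6 [530.10846865   9.7174251  403.03283834] [ 3.13212962e+00  2.41723240e-01 -2.14282026e-04] [ 1.56111355e-02  6.94594582e-02  1.55065571e+00 -1.57613910e-04
  1.52160449e+00  1.43236985e+00]
277.94095740523676 259.75436053114794 197.66741607401298 -0.023494983220526903
[(np.float64(684.0), np.float64(468.0), np.float64(1.0)), (np.float64(712.0), np.float64(262.0), np.float64(0.0)), (np.float64(742.0), np.float64(61.0), np.float64(-1.0)), (np.float64(774.0), np.float64(-140.0), np.float64(-1.0)), (np.float64(1068.0), np.float64(-817.0), np.float64(-749.0))]
[(np.float64(537.0), np.float64(480.0), np.float64(1.0)), (np.float64(569.0), np.float64(257.0), np.float64(1.0)), (np.float64(602.0), np.float64(41.0), np.float64(1.0)), (np.float64(636.0), np.float64(-176.0), np.float64(-0.0)), (np.float64(754.0), np.float64(-937.0), np.float64(-748.0))]
[(np.float64(365.0), np.float64(494.0), np.float64(3.0)), (np.float64(402.0), np.float64(253.0), np.float64(1.0)), (np.float64(438.0), np.float64(17.0), np.float64(1.0)), (np.float64(429.0), np.float64(-302.0), np.float64(-198.0)), (np.float64(511.0), np.float64(-465.0), np.float64(-6.0))]
[(np.float64(158.0), np.float64(515.0), np.float64(4.0)), (np.float64(529.0), np.float64(66.0), np.float64(465.0)), (np.float64(110.0), np.float64(-23.0), np.float64(-205.0)), (np.float64(549.0), np.float64(-32.0), np.float64(472.0)), (np.float64(265.0), np.float64(-646.0), np.float64(-110.0))]
[(np.float64(532.0), np.float64(78.0), np.float64(516.0)), (np.float64(543.0), np.float64(44.0), np.float64(520.0)), (np.float64(542.0), np.float64(14.0), np.float64(515.0)), (np.float64(551.0), np.float64(-15.0), np.float64(520.0)), (np.float64(552.0), np.float64(-49.0), np.float64(516.0))]
```

View picture.

View pics/w1.png

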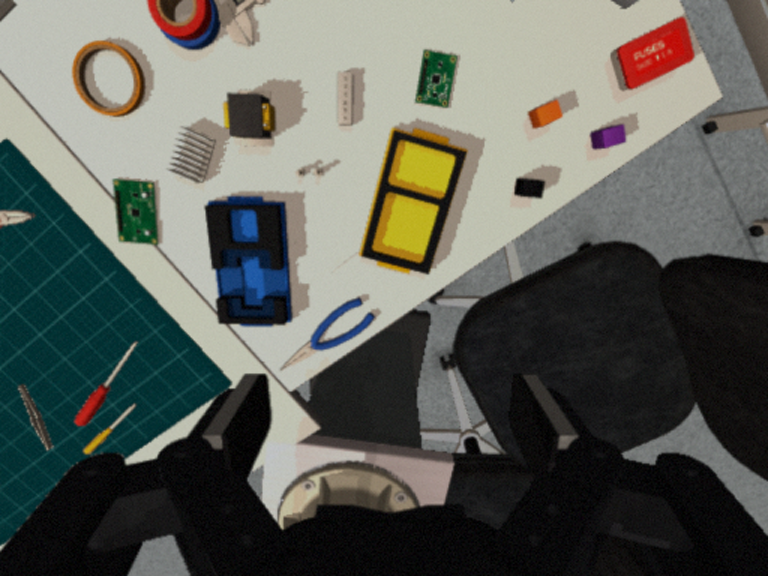

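```bash
cat >> h.py <<'E'
def rect(W,img,seed,zmin,zmax,r,cond=None):
    "minAreaRect of the height-band component nearest to world seed"
    k=(W[...,2]>zmin)&(W[...,2]<zmax)&(np.hypot(W[...,0]-seed[0],W[...,1]-seed[1])<r)
    if cond is not None: k&=cond
    n,lab,st,_=cv2.connectedComponentsWithStats(cv2.morphologyEx(k.astype(np.uint8),cv2.MORPH_CLOSE,np.ones((3,3))))
    if n<2: return None
    i=1+np.argmax(st[1:,4]); k=(lab==i)&k; p=W[k][:,:2].astype(np.float32)
    ra=cv2.minAreaRect(p); return k.sum(),np.round(ra[0],1),np.round(ra[1],1),round(ra[2],1),np.percentile(W[k][:,2],[5,50,95]).round(1)
E
python3 - <<'E'
from h import *
c=load('wrist'); W=world(c); im=c['image']
hsv=cv2.cvtColor(im,cv2.COLOR_RGB2HSV); H,S,V=[hsv[...,i].astype(int) for i in range(3)]
green=(H>35)&(H<85)&(S>80)
print('board',rect(W,im,(485,361),-2,20,75,green))
print('mini',rect(W,im,(716,-12),-2,20,75,green))
print('relay',rect(W,im,(696,-160),22,50,40))
print('trans top',rect(W,im,(637,200),34,60,50), 'all',rect(W,im,(637,200),12,60,60))
print('heat',rect(W,im,(600,270),8,40,55)); print('heat2',rect(W,im,(600,270),3,40,55))
print('block',rect(W,im,(675,88),8,40,60))
print('blue top',rect(W,im,(447,192),26,45,130)); print('yellow top',rect(W,im,(563,-15),26,45,130))
for nm,s in(('blue',(447,192)),('yellow',(563,-15))): 
  print(nm,rect(W,im,s,5,45,130))
E
```

```text
board (np.int64(910), array([492.1, 355.7]), array([84.8, 54.1]), 3.3, array([3.9, 5.7, 7.4]))
mini (np.int64(585), array([716.1, -19. ]), array([40.7, 58.6]), 89.3, array([3.2, 4.8, 6.5]))
relay (np.int64(222), array([ 695.6, -159.1]), array([23. , 27.8]), 34.9, array([25.9, 33.6, 35. ]))
trans top (np.int64(821), array([635.9, 201.2]), array([48.4, 56.8]), 8.1, array([36. , 41.9, 43.8])) all (np.int64(927), array([636.3, 201. ]), array([48.8, 57. ]), 6.1, array([22. , 41.7, 43.7]))
heat (np.int64(391), array([579.5, 277.5]), array([39.8, 59.2]), 75.6, array([ 9.2, 20.8, 25.3]))
heat2 (np.int64(693), array([579.9, 277.4]), array([40.2, 60. ]), 75.1, array([ 3.5, 11. , 25. ]))
block (np.int64(356), array([674.5,  89.1]), array([59.9, 17.1]), 6.9, array([12.8, 15.1, 17.1]))
blue top (np.int64(1189), array([485.5, 199.4]), array([84.5, 93.7]), 7.7, array([28.8, 30.9, 32.6]))
yellow top (np.int64(1462), array([560.3, -13.6]), array([ 94.9, 163.1]), 83.3, array([29.1, 30.9, 32.5]))
blue (np.int64(4037), array([446., 193.]), array([186.8, 100.6]), 7.6, array([ 6.4, 23.4, 32.1]))
yellow (np.int64(4607), array([560.3, -13.2]), array([102.2, 185.1]), 83.4, array([12.7, 18.4, 31.9]))
```

The wrist picture shows everything clearly. The nest end of the blue tray and the big pocket of the yellow tray both face the robot. I'll check the pockets from their floors in the same image.

Run:
```python
from h import *
c=load('wrist'); W=world(c); im=c['image']
print('relay pocket',rect(W,im,(500,200),13,22,32))
print('slot',rect(W,im,(422,190),2,7.3,45)); print('slot+groove',rect(W,im,(422,190),2,12,60))
print('trans',rect(W,im,(528,-10),11,19,60)); print('heat',rect(W,im,(606,-19),16,22.5,50))
k=(W[...,2]>26)&(W[...,2]<45)&(np.hypot(W[...,0]-447,W[...,1]-192)<110)
print('foam',cv2.minAreaRect(W[k][:,:2].astype(np.float32)))
```

```text
relay pocket (np.int64(365), array([498.8, 202.9]), array([41.5, 34.8]), 8.1, array([15.4, 17.1, 19.2]))
slot (np.int64(389), array([419.2, 190.1]), array([71.9, 30.4]), 9.8, array([3.5, 5.2, 6.7]))
slot+groove (np.int64(1022), array([419.5, 186.9]), array([ 71.9, 104.8]), 7.3, array([ 3.9,  8.2, 10.9]))
trans (np.int64(1442), array([528.4,  -9.8]), array([72. , 81.5]), 83.6, array([13.2, 14.9, 16.6]))
heat (np.int64(1194), array([606.9, -18.8]), array([76.2, 56.4]), 83.6, array([17.1, 18.8, 20.6]))
foam ((446.1546630859375, 193.56991577148438), (163.37823486328125, 93.95893096923828), 8.14789867401123)
```

send_rows(xyz=[[0.029,0.016,-0.025],[0.029,0.016,-0.035],[0.029,0.016,-0.035],[0.029,0.016,-0.035],[0.0284,0.0154,-0.035]], turn=[[0,0,-0.033],[0,0,0],[0,0,0],[0,0,0],[0,0,0]], jaw=130, squeeze=40)

```text
t: 2.15
tcp_pos: [674.8, 87.8, 235.9]
tool_rot: [3.136, 0.19, -0.001]
ft_force: [0.3, -0.5, 0.1]
opening: 41.9
grip_force: 0.0
```

send_rows(xyz=[[0,0,-0.05],[0,0,-0.05],[0,0,-0.04],[0,0,-0.03],[0,0,-0.01]], turn=[[0,0,0],[0,0,0],[0,0,0],[0,0,0],[0,0,0]])

```text
t: 2.65
tcp_pos: [671.2, 86.7, 53.6]
tool_rot: [3.135, 0.19, -0.01]
ft_force: [-0.4, 0.1, -0.3]
opening: 42.0
grip_force: 0.0
```

Run:
```python
from h import *
c=grab('wrist'); W=world(c); save(c['image'],'w2.png',1)
print(read_state()['tcp_pos'])
print('block',rect(W,c['image'],(675,89),8,25,45))
```

```text
[671.65794885  86.71574389  53.99879538]
block (np.int64(1554), array([675.7,  88.9]), array([59.9, 17.8]), 6.6, array([13.7, 15. , 16.4]))
```

View pics/w2.png

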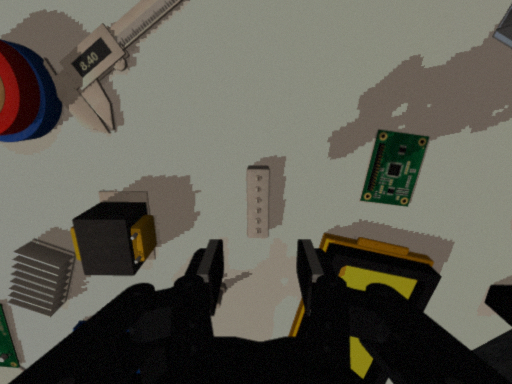

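Block sits on the fingers' line at (258,200); it needs +4, +2 mm and then down.

send_rows(xyz=[[0.004,0.0022,-0.02],[0,0,-0.02],[0,0,-0.007],[0,0,0]], turn=[[0,0,0],[0,0,0],[0,0,0],[0,0,0]])

```text
t: 3.1
tcp_pos: [678.0, 89.3, 10.5]
tool_rot: [3.136, 0.19, -0.001]
ft_force: [-0.6, 0.9, 0.4]
opening: 41.8
grip_force: 0.0
```

send_rows(xyz=[[0,0,0],[0,0,0],[0,0,0],[0,0,0],[0,0,0]], turn=[[0,0,0],[0,0,0],[0,0,0],[0,0,0],[0,0,0]], jaw=255)

```text
t: 3.6
tcp_pos: [678.2, 89.3, 11.2]
tool_rot: [-3.136, -0.19, -0.001]
ft_force: [-0.1, 0.1, 0.4]
opening: 0.2
grip_force: 0.0
```

send_rows(xyz=[[0,0,0.01],[0,0,0.02],[0,0,0.03],[0,0,0.04],[0,0,0.03]], turn=[[0,0,0],[0,0,0],[0,0,0],[0,0,0],[0,0,0]])

```text
t: 4.1
tcp_pos: [678.7, 89.4, 143.9]
tool_rot: [-3.136, -0.19, -0.003]
ft_force: [0.2, 0.5, -0.5]
opening: -0.3
grip_force: 0.0
```

The fingers shut on nothing, so I'm looking again.

Run:
```python
from h import *
c=grab('wrist'); W=world(c); save(c['image'],'w3.png',1)
print(read_state()['tcp_pos'])
print('block',rect(W,c['image'],(675,89),8,25,60))
```

```text
[681.36003234  89.70479543 149.14517461]
block (np.int64(829), array([675.8,  89.1]), array([59.4, 17.5]), 6.6, array([13.5, 15. , 16.4]))
```

View pics/w3.png

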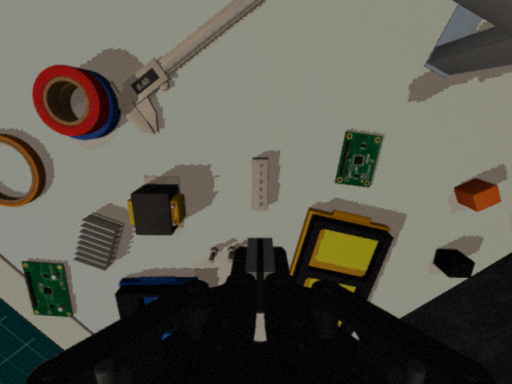

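Run:
```python
from h import *
c=load('wrist'); W=world(c)
s=read_state(); print(s['tcp_pos'],s['tool_rot'],s['ft_force'])
X=c['R']@np.array(s['tcp_pos'])+c['t']; a=X[:2]/X[2]; a*=1+c['k1']*(a@a); print('tcp pix',a*[c['fx'],c['fy']]+[c['cx'],c['cy']])
for v in (236,240,246,256,266,280): print(v,W[v,252:268:5].round(1).tolist())
```

```text
[681.36003234  89.70479543 149.14517461] [-3.13523142 -0.18957254 -0.0135952 ] [2.48390231 0.49843488 3.73534459]
tcp pix [259.54350723 229.28029939]
236 [[603.9, 90.2, -0.6], [605.1, 83.9, 0.4], [605.4, 77.6, -0.7], [606.4, 71.4, -0.1]]
240 [[689.8, 94.8, 183.0], [690.1, 92.1, 183.1], [690.5, 89.4, 183.2], [690.9, 86.8, 183.4]]
246 [[690.1, 94.6, 190.4], [690.2, 92.0, 190.1], [690.6, 89.5, 190.2], [691.2, 87.0, 190.8]]
256 [[690.3, 94.3, 201.0], [689.8, 91.9, 199.5], [690.8, 89.6, 200.8], [691.2, 87.2, 201.1]]
266 [[690.4, 94.1, 210.0], [691.1, 91.9, 210.6], [690.4, 89.6, 209.1], [690.4, 87.3, 208.7]]
280 [[690.9, 93.9, 221.3], [686.1, 91.3, 213.9], [685.9, 89.1, 213.2], [691.8, 87.8, 221.6]]
```

send_rows(xyz=[[0,0,0],[0,0,0],[0,0,0]], turn=[[0,0,0],[0,0,0],[0,0,0]])

```text
t: 4.45
tcp_pos: [677.1, 89.1, 139.6]
tool_rot: [3.136, 0.19, -0.003]
ft_force: [-0.2, 0.0, 0.2]
opening: -0.6
grip_force: 0.0
```

Run:
```python
from h import *
s=read_state(); print(s['tcp_pos'],s['tool_rot'],s['joints'])
for n in ('wrist','top','scene'):
    c=grab(n); W=world(c)
    d=np.hypot(W[...,0]-s['tcp_pos'][0],W[...,1]-s['tcp_pos'][1])
    k=(d<40)&(W[...,2]>60)&(W[...,2]<330)
    print(n,k.sum(), np.percentile(W[k][:,2],[0,1,5,50]).round(1) if k.any() else '')
    if n=='scene':
        save(c['image'][100:330,200:460],'s2.png',2.3)
```

```text
[677.07870121  89.13203241 139.58975646] [ 3.13572657  0.18952826 -0.00335397] [1.28690628e-01 4.97834277e-01 1.54933962e+00 4.81280157e-06
 1.09655876e+00 1.57874848e+00]
wrist 25148 [175.3 183.5 201.9 241.9]
top 130 [221.3 222.7 230.5 303.7]
scene 1620 [170.1 177.  190.5 270.1]
```

View pics/s2.png

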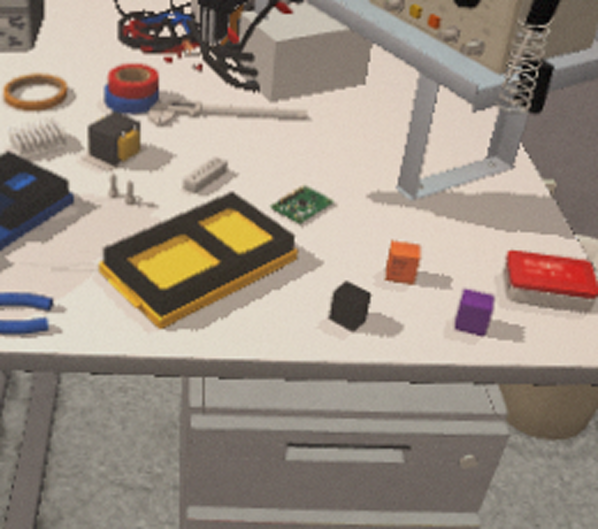

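Both cameras put the shut fingertips about 34 mm above the reported TCP, so the block was never touched. I'll measure that offset properly.

Run:
```python
from h import *
T=np.array([677.1,89.1,139.6])
for n in ('wrist','scene'):
    c=load(n); W=world(c); d=np.hypot(W[...,0]-T[0],W[...,1]-T[1]); k=(d<25)&(W[...,2]>150)&(W[...,2]<230)
    rel=W-T
    for lo in range(28,70,4):
        q=k&(rel[...,2]>=lo)&(rel[...,2]<lo+4)
        if q.sum()>2: print(n,lo,q.sum(),'x',np.percentile(rel[q][:,0],[5,50,95]).round(1),'y',np.percentile(rel[q][:,1],[5,50,95]).round(1))
```

```text
wrist 36 80 x [ 6.8 11.8 12.8] y [-7.   1.2  9.4]
wrist 40 179 x [ 6.6 11.2 12.6] y [-10.5   1.2  12.3]
wrist 44 178 x [ 6.4  9.6 12.5] y [-11.1   1.7  13.3]
wrist 48 216 x [ 6.3  9.7 12.6] y [-11.    1.9  13.3]
wrist 52 230 x [ 6.4 11.  12.6] y [-11.2   1.2  13. ]
wrist 56 231 x [ 6.4  9.8 12.6] y [-11.5   0.7  12.9]
wrist 60 254 x [ 6.3 10.7 12.7] y [-11.3   1.9  13.1]
wrist 64 156 x [ 9.7 11.8 12.9] y [-4.9  1.6  7.9]
wrist 68 479 x [-8.7  5.8 12.6] y [-2.8  0.2  6. ]
scene 32 9 x [-11.6  -7.4   9.6] y [-8.1 -7.   1.4]
scene 36 15 x [-11.3  -7.9   3.2] y [-12.8  -7.7   4.8]
scene 40 20 x [-11.4  -6.8   4.4] y [-14.4  -8.5   9.5]
scene 44 19 x [-11.6  -6.7   5. ] y [-15.   -7.6   8.9]
scene 48 19 x [-11.2  -4.8   6.3] y [-15.1  -8.7   3.5]
scene 52 22 x [-11.2  -5.6   7.9] y [-14.8  -8.6   7.8]
scene 56 22 x [-11.7  -7.3   4.7] y [-14.3  -9.1   8.6]
scene 60 19 x [-10.6  -6.2   7.3] y [-14.6  -9.9   3.8]
scene 64 21 x [-12.2  -6.6   0.9] y [-14.8  -8.3   8.4]
scene 68 17 x [-10.9  -8.4   2.9] y [-15.8  -6.5   6.1]
```

send_rows(xyz=[[-0.0015,-0.0005,-0.03],[0,0,-0.035],[0,0,-0.035],[0,0,-0.025],[0,0,-0.015]], turn=[[0,0,0],[0,0,0],[0,0,0],[0,0,0],[0,0,0]], jaw=130)

```text
t: 5.1
tcp_pos: [674.8, 88.6, -2.3]
tool_rot: [3.136, 0.19, -0.006]
ft_force: [0.4, -0.2, -0.3]
opening: 42.0
grip_force: 0.0
```

send_rows(xyz=[[0,0,-0.008],[0,0,-0.008],[0,0,-0.008],[0,0,0],[0,0,0]], turn=[[0,0,0],[0,0,0],[0,0,0],[0,0,0],[0,0,0]])

```text
t: 5.6
tcp_pos: [676.9, 88.8, -22.7]
tool_rot: [-3.136, -0.19, -0.001]
ft_force: [-0.1, 0.2, 0.5]
opening: 41.4
grip_force: 0.0
```

send_rows(xyz=[[0,0,0],[0,0,0],[0,0,0],[0,0,0],[0,0,0]], turn=[[0,0,0],[0,0,0],[0,0,0],[0,0,0],[0,0,0]], jaw=255)

```text
t: 6.1
tcp_pos: [677.1, 88.9, -22.3]
tool_rot: [-3.136, -0.19, -0.002]
ft_force: [-0.8, -0.8, 5.4]
opening: 16.3
grip_force: 39.5
```

send_rows(xyz=[[0,0,0.02],[0,0,0.03],[-0.03,0.012,0.03],[-0.035,0.014,0],[-0.035,0.014,0]], turn=[[0,0,0],[0,0,0],[0,0,0.02],[0,0,0],[0,0,0]])

```text
t: 6.6
tcp_pos: [576.2, 129.1, 57.9]
tool_rot: [-3.133, -0.22, -0.004]
ft_force: [-0.3, 0.3, -0.2]
opening: 16.8
grip_force: 39.2
```

send_rows(xyz=[[-0.04,0.016,0],[-0.04,0.016,0],[-0.035,0.014,0],[-0.025,0.01,0],[-0.014,0.005,0]], turn=[[0,0,0],[0,0,0],[0,0,0],[0,0,0],[0,0,0]])

```text
t: 7.1
tcp_pos: [420.4, 190.1, 56.8]
tool_rot: [3.134, 0.223, -0.001]
ft_force: [0.7, 0.2, -0.1]
opening: 16.0
grip_force: 39.2
```

send_rows(xyz=[[0,0,0],[0,0,0],[0,0,0]], turn=[[0,0,0],[0,0,0],[0,0,0]])

```text
t: 7.4
tcp_pos: [424.1, 189.8, 57.0]
tool_rot: [-3.134, -0.22, -0.002]
ft_force: [0.1, -0.2, -1.2]
opening: 16.4
grip_force: 39.2
```

Run:
```python
from h import *
s=read_state(); T=s['tcp_pos']; print(T,s['tool_rot'],s['opening'],s['grip_force'])
c=grab('wrist'); W=world(c); save(c['image'],'w4.png',1)
hsv=cv2.cvtColor(c['image'],cv2.COLOR_RGB2HSV)
print('block',rect(W,c['image'],T[:2],55,120,60,(hsv[...,2]>120)&(hsv[...,1]<60)))
print('relay pocket',rect(W,c['image'],(500,200),13,22,32))
```

```text
[424.1175216  189.76367182  56.99614698] [-3.13357162e+00 -2.20092495e-01 -2.04361502e-03] 16.44228478004509 39.199275970458984
block (np.int64(1116), array([413.8, 188.4]), array([41.9, 17.3]), 8.3, array([93.5, 94.4, 95.6]))
relay pocket (np.int64(3255), array([499.8, 201.1]), array([44. , 38.3]), 7.9, array([15.9, 17. , 18.4]))
```

View pics/w4.png

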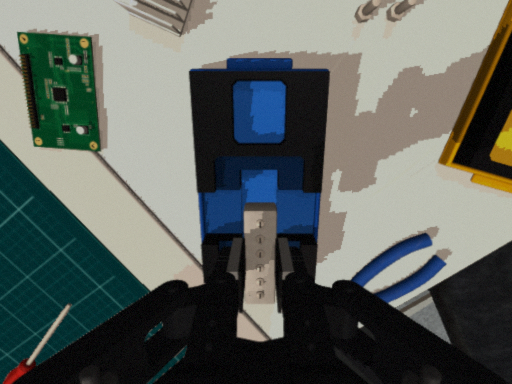

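Run:
```python
from h import *
c=load('wrist'); W=world(c)
for p in [(204,260),(208,260),(215,260),(240,260),(270,260),(295,260),(300,260),(306,260)]: print(p,W[p].round(1))
for v in (225,): print([W[v,u].round(1).tolist() for u in (240,244,248,272,276,280)])
for v in (240,250,270): print(v,[W[v,u].round(1).tolist() for u in (233,238,242,280,284,288)])
```

```text
(204, 260) [451.9 193.4  83.9]
(208, 260) [452.  193.4  90.6]
(215, 260) [449.4 193.   94.4]
(240, 260) [436.1 191.2  96.9]
(270, 260) [417.5 188.5  96.5]
(295, 260) [400.8 186.2  96.2]
(300, 260) [395.4 185.4  93.6]
(306, 260) [316.7 174.3   1.5]
[[404.5, 204.3, 8.8], [442.3, 200.7, 94.0], [442.7, 198.6, 94.2], [444.8, 185.9, 94.7], [444.4, 183.6, 93.1], [409.2, 169.8, 8.5]]
240 [[433.5, 205.6, 95.8], [434.4, 202.9, 96.8], [434.7, 200.7, 96.8], [436.9, 180.3, 95.3], [437.6, 178.3, 96.2], [402.5, 162.8, 22.2]]
250 [[433.9, 204.5, 107.3], [434.8, 202.0, 108.3], [434.5, 200.1, 107.3], [437.3, 181.2, 107.6], [437.4, 179.2, 107.2], [438.4, 177.4, 108.5]]
270 [[433.8, 202.9, 125.0], [434.0, 200.7, 124.8], [430.1, 198.8, 118.3], [437.4, 182.5, 126.1], [437.0, 180.6, 125.0], [438.0, 179.1, 126.2]]
```

The block is held level over the slot, its centre within about 1.5 mm of the slot's. Lowering it now.

send_rows(xyz=[[-0.001,0.0005,-0.02],[0,0,-0.025],[0,0,-0.015],[0,0,-0.008],[0,0,0]], turn=[[0,0,0],[0,0,0],[0,0,0],[0,0,0],[0,0,0]])

```text
t: 7.95
tcp_pos: [421.5, 189.8, -12.1]
tool_rot: [3.133, 0.22, -0.002]
ft_force: [0.1, -0.0, 0.2]
opening: 16.4
grip_force: 39.2
```

send_rows(xyz=[[0,0,-0.002],[0,0,-0.002],[0,0,-0.002],[0,0,0]], turn=[[0,0,0],[0,0,0],[0,0,0],[0,0,0]])

```text
t: 8.35
tcp_pos: [421.7, 190.4, -17.0]
tool_rot: [-3.134, -0.221, -0.001]
ft_force: [-0.2, -0.7, -1.0]
opening: 16.4
grip_force: 39.2
```

send_rows(xyz=[[0,0,-0.0015],[0,0,-0.0015],[0,0,0]], turn=[[0,0,0],[0,0,0],[0,0,0]])

```text
t: 8.65
tcp_pos: [421.8, 190.4, -17.7]
tool_rot: [-3.134, -0.221, -0.001]
ft_force: [-10.4, -5.4, 47.2]
opening: 16.4
grip_force: 44.4
```

send_rows(xyz=[[0,0,0],[0,0,0],[0,0,0]], turn=[[0,0,0],[0,0,0],[0,0,0]], jaw=130)

```text
t: 8.95
tcp_pos: [421.6, 190.4, -20.1]
tool_rot: [-3.134, -0.221, -0.0]
ft_force: [-0.3, -0.4, 0.3]
opening: 42.2
grip_force: 0.0
```

send_rows(xyz=[[0,0,0.02],[0,0,0.04],[0,0,0.04],[0,0,0.02],[0,0,0]], turn=[[0,0,0],[0,0,0],[0,0,0],[0,0,0],[0,0,0]])

```text
t: 9.45
tcp_pos: [423.5, 191.2, 102.4]
tool_rot: [-3.132, -0.221, -0.008]
ft_force: [0.3, 0.7, -0.2]
opening: 41.8
grip_force: 0.0
```

Run:
```python
from h import *
s=read_state(); T=s['tcp_pos']; print(T,s['tool_rot'],s['opening'],s['grip_force'])
c=grab('wrist'); W=world(c)
hsv=cv2.cvtColor(c['image'],cv2.COLOR_RGB2HSV); H,S,V=[hsv[...,i].astype(int) for i in range(3)]
print('block',rect(W,c['image'],(422,190),12,27,50,(V>110)&(S<60)))
print('board',rect(W,c['image'],(492,356),-2,20,75,(H>35)&(H<85)&(S>80)))
# finger tip z rel
d=np.hypot(W[...,0]-T[0],W[...,1]-T[1]); k=(d<45)&(W[...,2]>T[2]+10)&(W[...,2]<T[2]+80); print(np.percentile(W[k][:,2]-T[2],[0,1,2,5]))
t=load('top')
```

```text
[423.47802974 191.16061526 102.36943157] [-3.13201419 -0.22089541 -0.00764593] 41.800585327650744 0.0
block (np.int64(1008), array([420.5, 190.4]), array([58.7, 17.3]), 8.6, array([18.9, 20. , 21.5]))
board (np.int64(4414), array([492.5, 356.3]), array([83.9, 55.7]), 2.8, array([4.1, 5.3, 6.6]))
[33.0532105  35.96225714 37.81095952 40.56490931]
```

Block lies in its slot: centre (420.5,190.4), top at 20 mm. Next is the larger board.

send_rows(xyz=[[0.009,0.02,0],[0.015,0.036,0],[0.015,0.036,0],[0.015,0.036,-0.02],[0.0145,0.036,-0.03]], turn=[[0,0,-0.044],[0,0,-0.044],[0,0,0],[0,0,0],[0,0,0]], jaw=46)

```text
t: 10.0
tcp_pos: [490.9, 356.1, 48.6]
tool_rot: [-3.14, -0.083, -0.002]
ft_force: [1.5, -0.7, 1.0]
opening: 70.3
grip_force: 0.0
```

send_rows(xyz=[[0,0,-0.03],[0,0,-0.025],[0,0,-0.01],[0,0,0],[0,0,0]], turn=[[0,0,0],[0,0,0],[0,0,0],[0,0,0],[0,0,0]])

```text
t: 10.5
tcp_pos: [490.1, 354.1, -15.1]
tool_rot: [3.14, 0.083, -0.0]
ft_force: [0.4, 0.3, 0.6]
opening: 70.0
grip_force: 0.0
```

Run:
```python
from h import *
s=read_state(); T=s['tcp_pos']; print(T,s['tool_rot'],s['opening'],s['grip_force'])
c=grab('wrist'); W=world(c); save(c['image'],'w5.png',1)
hsv=cv2.cvtColor(c['image'],cv2.COLOR_RGB2HSV); H,S,V=[hsv[...,i].astype(int) for i in range(3)]
print('board',rect(W,c['image'],(492,356),-2,20,75,(H>35)&(H<85)&(S>80)))
d=np.hypot(W[...,0]-T[0],W[...,1]-T[1]); k=(d<60)&(W[...,2]>T[2]+32)&(W[...,2]>16)&(W[...,2]<T[2]+90)
for lo in range(28,60,3):
  q=k&(abs(W[...,2]-T[2]-lo)<1.5); 
  if q.sum()>5: r=W[q]-T; print(lo,q.sum(),np.percentile(r[:,1],[2,25,75,98]).round(1),np.percentile(r[:,0],[5,95]).round(1))
```

```text
[490.13635064 354.12589703 -15.12614251] [ 3.14035923e+00  8.25406544e-02 -2.55765704e-04] 69.95711529972507 0.0
board (np.int64(8852), array([492.3, 356. ]), array([85.2, 55.4]), 3.3, array([4.2, 5.2, 6.2]))
40 33 [-35.4 -34.9  35.2  35.5] [-7.  10.4]
43 132 [-39.3 -35.1  35.3  41.6] [-8.6 13.6]
46 188 [-40.8 -35.2  35.5  42.1] [-8.6 14. ]
49 245 [-46.5 -35.6  35.7  46.5] [-8.1 14. ]
52 243 [-47.1 -35.6  36.5  47.9] [-6.7 14.1]
55 264 [-47.5 -35.6  35.8  47.8] [-8.2 13.9]
58 293 [-47.1 -35.7  36.   47.9] [-7.6 14. ]
```

View pics/w5.png

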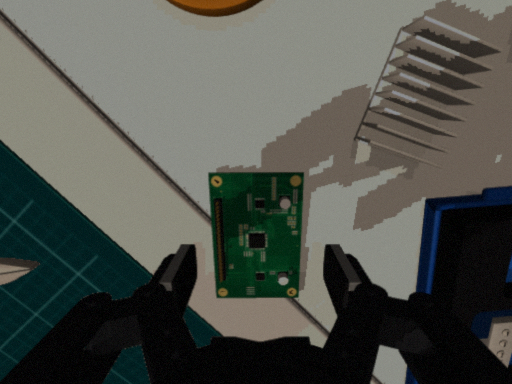

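send_rows(xyz=[[0.0004,0.0019,-0.008],[0,0,-0.007],[0,0,-0.004],[0,0,-0.002],[0,0,0]], turn=[[0,0,0],[0,0,0],[0,0,0],[0,0,0],[0,0,0]])

```text
t: 11.05
tcp_pos: [490.2, 356.0, -36.5]
tool_rot: [3.14, 0.083, -0.001]
ft_force: [-0.7, -0.6, -0.1]
opening: 70.3
grip_force: 0.0
```

send_rows(xyz=[[0,0,0],[0,0,0],[0,0,0],[0,0,0],[0,0,0]], turn=[[0,0,0],[0,0,0],[0,0,0],[0,0,0],[0,0,0]], jaw=255, squeeze=30)

```text
t: 11.55
tcp_pos: [491.1, 356.7, -35.3]
tool_rot: [-3.14, -0.083, -0.002]
ft_force: [-0.2, 0.1, 5.3]
opening: 51.0
grip_force: 34.9
```

send_rows(xyz=[[0,0,0.015],[0,0,0.03],[-0.005,-0.012,0.025],[-0.012,-0.03,0],[-0.0145,-0.035,0]], turn=[[0,0,0],[0,0,0],[0,0,0.03],[0,0,0.03],[0,0,0.025]])

```text
t: 12.05
tcp_pos: [460.0, 279.7, 35.9]
tool_rot: [-3.132, -0.22, -0.005]
ft_force: [0.5, -0.3, 0.3]
opening: 51.1
grip_force: 31.6
```

send_rows(xyz=[[-0.0145,-0.035,0],[-0.0145,-0.033,0],[-0.01,-0.022,0],[0,0,0],[0,0,0]], turn=[[0,0,0],[0,0,0],[0,0,0],[0,0,0],[0,0,0]])

```text
t: 12.55
tcp_pos: [420.7, 189.3, 34.7]
tool_rot: [-3.134, -0.215, -0.002]
ft_force: [0.5, 0.5, 0.2]
opening: 50.9
grip_force: 31.5
```

Run:
```python
from h import *
s=read_state(); T=s['tcp_pos']; print(T,s['tool_rot'],s['opening'],s['grip_force'])
c=grab('wrist'); W=world(c); save(c['image'],'w6.png',1)
hsv=cv2.cvtColor(c['image'],cv2.COLOR_RGB2HSV); H,S,V=[hsv[...,i].astype(int) for i in range(3)]
print('board',rect(W,c['image'],(421,190),50,110,75,(H>35)&(H<85)&(S>80)))
print('relay pocket',rect(W,c['image'],(500,200),13,22,32))
```

```text
[420.65051263 189.29992211  34.74140072] [-3.13357775e+00 -2.14598925e-01 -2.45832783e-03] 50.91545422901997 31.5488201379776
board (np.int64(10792), array([422.2, 189.5]), array([85.5, 54.9]), 8.1, array([74.4, 75.3, 76.4]))
relay pocket (np.int64(4132), array([499.9, 201.1]), array([44.1, 38.5]), 7.9, array([15.9, 17.1, 18.5]))
```

View pics/w6.png

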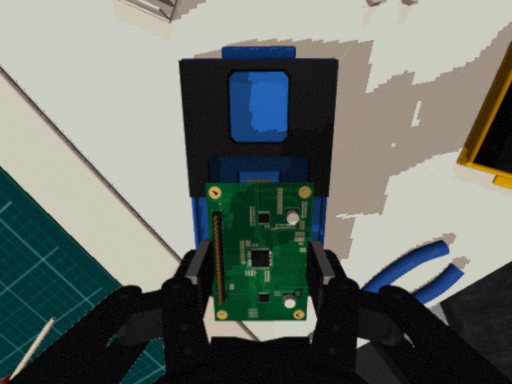

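Board is level and centred over the nest at (422.2,189.5), so I'm lowering it.

send_rows(xyz=[[0,0.0005,-0.015],[0,0,-0.018],[0,0,-0.008],[0,0,-0.003],[0,0,0]], turn=[[0,0,0],[0,0,0],[0,0,0],[0,0,0],[0,0,0]])

```text
t: 13.1
tcp_pos: [420.1, 190.1, -10.3]
tool_rot: [3.134, 0.217, -0.001]
ft_force: [-0.0, -0.3, 0.2]
opening: 51.2
grip_force: 31.5
```

send_rows(xyz=[[0,0,-0.001],[0,0,0]], turn=[[0,0,0],[0,0,0]])

```text
t: 13.3
tcp_pos: [420.3, 189.9, -10.8]
tool_rot: [-3.134, -0.216, -0.001]
ft_force: [-0.3, 0.3, 0.6]
opening: 50.9
grip_force: 31.5
```

send_rows(xyz=[[0,0,-0.001],[0,0,0]], turn=[[0,0,0],[0,0,0]])

```text
t: 13.5
tcp_pos: [420.4, 189.9, -11.4]
tool_rot: [-3.134, -0.216, -0.002]
ft_force: [-1.9, -0.3, 8.2]
opening: 51.0
grip_force: 32.5
```

send_rows(xyz=[[0,0,0],[0,0,0],[0,0,0]], turn=[[0,0,0],[0,0,0],[0,0,0]], jaw=50)

```text
t: 13.8
tcp_pos: [420.0, 189.7, -12.2]
tool_rot: [-3.134, -0.216, -0.0]
ft_force: [0.4, -0.2, 0.7]
opening: 68.6
grip_force: 0.0
```

send_rows(xyz=[[0,0,0.02],[0,0,0.04],[0,0,0.04],[0,0,0.02],[0,0,0]], turn=[[0,0,0],[0,0,0],[0,0,0],[0,0,0],[0,0,0]])

```text
t: 14.3
tcp_pos: [421.9, 190.6, 110.6]
tool_rot: [-3.132, -0.216, -0.008]
ft_force: [-1.3, 0.7, 0.1]
opening: 68.9
grip_force: 0.0
```

Run:
```python
from h import *
s=read_state(); T=s['tcp_pos']; print(T,s['tool_rot'],s['opening'],s['grip_force'])
c=grab('wrist'); W=world(c)
hsv=cv2.cvtColor(c['image'],cv2.COLOR_RGB2HSV); H,S,V=[hsv[...,i].astype(int) for i in range(3)]
k=(H>35)&(H<85)&(S>80)
print('board',rect(W,c['image'],(421,190),15,50,75,k))
q=k&(np.hypot(W[...,0]-421,W[...,1]-190)<50); P=W[q]; A=np.c_[P[:,:2]-[421,190],np.ones(len(P))]; print(np.linalg.lstsq(A,P[:,2],rcond=None)[0])
print('heat',rect(W,c['image'],(580,277),3,40,55)); print('heat top',rect(W,c['image'],(580,277),15,40,55))
```

```text
[421.92868267 190.55353578 110.57157192] [-3.13224524 -0.21616619 -0.00820504] 68.94691247661055 0.0
board (np.int64(3993), array([422. , 190.2]), array([87.7, 60.7]), 11.3, array([28. , 29.1, 30.3]))
[ 1.18027444  0.15609013 88.38285086]
heat (np.int64(1999), array([570.2, 279.8]), array([40.6, 42.1]), 75.3, array([ 3.4,  8.7, 24.6]))
heat top (np.int64(201), array([567.4, 280.8]), array([40. ,  2.4]), 74.9, array([16. , 23.4, 25.2]))
```

Board is flat in its nest: centre (422,190.2), board top at 29 mm. Next is the orange relay.

send_rows(xyz=[[0.0274,-0.035,0],[0.0274,-0.035,0],[0.0274,-0.035,0],[0.0274,-0.035,0],[0.0274,-0.035,0]], turn=[[0,0,-0.11],[0,0,-0.11],[0,0,-0.11],[0,0,-0.11],[0,0,-0.11]], jaw=100)

```text
t: 14.85
tcp_pos: [556.7, 13.0, 105.9]
tool_rot: [3.073, -0.65, -0.004]
ft_force: [0.9, 1.3, 0.2]
opening: 52.0
grip_force: 0.0
```

send_rows(xyz=[[0.0274,-0.035,0],[0.0274,-0.035,0],[0.0274,-0.035,0],[0.0274,-0.035,0],[0.0274,-0.035,0]], turn=[[0,0,-0.11],[0,0,-0.11],[0,0,-0.11],[0,0,-0.11],[0,0,-0.11]])

```text
t: 15.35
tcp_pos: [693.7, -161.7, 105.1]
tool_rot: [2.781, -1.46, -0.005]
ft_force: [0.9, -0.1, -0.2]
opening: 51.5
grip_force: 0.0
```

send_rows(xyz=[[0,0,-0.02],[0,0,-0.02],[0,0,0],[0,0,0]], turn=[[0,0,0],[0,0,0],[0,0,0],[0,0,0]])

```text
t: 15.75
tcp_pos: [692.8, -160.0, 66.1]
tool_rot: [2.784, -1.453, -0.005]
ft_force: [0.4, -0.2, -0.3]
opening: 52.1
grip_force: 0.0
```

Run:
```python
from h import *
s=read_state(); T=s['tcp_pos']; print(T,s['tool_rot'],s['opening'],s['joints'].round(2))
r=s['tool_rot']; print('yaw',np.degrees(2*np.arctan2(r[1],r[0])))
c=grab('wrist'); W=world(c); save(c['image'],'w7.png',1)
hsv=cv2.cvtColor(c['image'],cv2.COLOR_RGB2HSV); H,S,V=[hsv[...,i].astype(int) for i in range(3)]
k=(H<18)&(S>110)
print('relay',rect(W,c['image'],(696,-159),28,50,40,k))
```

```text
[ 692.83883083 -160.00667722   66.08188225] [ 2.78434385 -1.45336179 -0.00458576] 52.1275584452815 [-0.23  0.62  1.53 -0.    1.    2.3 ]
yaw -55.12699307755134
relay (np.int64(940), array([ 695.9, -160.2]), array([21.7, 28.2]), 33.9, array([32. , 34. , 35.1]))
```

View pics/w7.png

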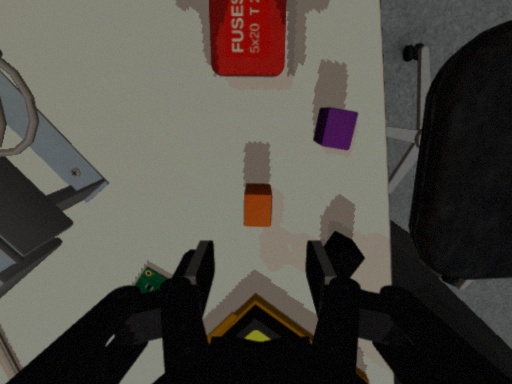

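The orange relay is centred between the fingers at (258,205), clear of the purple and black decoys.

send_rows(xyz=[[0.0022,0.001,-0.02],[0,0,-0.03],[0,0,-0.02],[0,0,-0.013],[0,0,0]], turn=[[0,0,0],[0,0,0],[0,0,0],[0,0,0],[0,0,0]])

```text
t: 16.3
tcp_pos: [695.3, -158.9, -16.3]
tool_rot: [2.785, -1.453, -0.003]
ft_force: [0.1, 0.6, -0.1]
opening: 51.9
grip_force: 0.0
```

send_rows(xyz=[[0,0,0],[0,0,0],[0,0,0],[0,0,0],[0,0,0]], turn=[[0,0,0],[0,0,0],[0,0,0],[0,0,0],[0,0,0]], jaw=255)

```text
t: 16.8
tcp_pos: [697.4, -159.6, -13.5]
tool_rot: [-2.784, 1.454, -0.004]
ft_force: [0.3, 0.4, 6.7]
opening: 21.3
grip_force: 30.4
```

send_rows(xyz=[[0,0,0.02],[0,0,0.03],[-0.0197,0.036,0.04],[-0.0197,0.036,0],[-0.0197,0.036,0]], turn=[[0,0,0],[0,0,0],[0,0,0.11],[0,0,0.11],[0,0,0.11]])

```text
t: 17.3
tcp_pos: [640.0, -55.3, 71.7]
tool_rot: [-2.987, 0.971, -0.005]
ft_force: [0.3, 0.5, -0.9]
opening: 21.2
grip_force: 29.5
```

send_rows(xyz=[[-0.0197,0.036,0],[-0.0197,0.036,0],[-0.0197,0.036,0],[-0.0197,0.036,0],[-0.0197,0.036,0]], turn=[[0,0,0.11],[0,0,0.11],[0,0,0.11],[0,0,0.11],[0,0,0.11]])

```text
t: 17.8
tcp_pos: [540.4, 125.4, 70.3]
tool_rot: [-3.139, 0.122, -0.002]
ft_force: [1.0, -0.1, 0.4]
opening: 21.6
grip_force: 29.5
```

send_rows(xyz=[[-0.0197,0.036,0],[-0.0197,0.036,0],[0,0,0],[0,0,0],[0,0,0]], turn=[[0,0,0.11],[0,0,0.11],[0,0,0],[0,0,0],[0,0,0]])

```text
t: 18.3
tcp_pos: [502.3, 195.6, 70.0]
tool_rot: [3.134, 0.214, 0.001]
ft_force: [0.3, -0.4, -0.1]
opening: 21.2
grip_force: 29.6
```

```bash
cat >> h.py <<'E'
def st():
    s=read_state(); r=s['tool_rot']; print(s['t'],s['tcp_pos'].round(1),'yaw',np.degrees(2*np.arctan2(r[1],r[0])).round(1)%180,s['opening'].round(1),s['grip_force'].round(1)); return s
def hsvof(c):
    return [x.astype(int) for x in cv2.split(cv2.cvtColor(c['image'],cv2.COLOR_RGB2HSV))]
E
python3 - <<'E'
from h import *
s=st();T=s['tcp_pos']
c=grab('wrist'); W=world(c); save(c['image'],'w8.png',1)
H,S,V=hsvof(c); k=(H<18)&(S>110)
print('relay',rect(W,c['image'],T[:2],90,160,40,k))
k=(H<18)&(S>110)&(np.hypot(W[...,0]-T[0],W[...,1]-T[1])<40); print(np.percentile(W[k][:,2],[2,20,50,98]))
E
```

```text
Traceback (most recent call last):
  File "h.py", line 24, in st
    s=read_state(); r=s['tool_rot']; print(s['t'],s['tcp_pos'].round(1),'yaw',np.degrees(2*np.arctan2(r[1],r[0])).round(1)%180,s['opening'].round(1),s['grip_force'].round(1)); return s
                                                                                                                               ^^^^^^^^^^^^^^^^^^
AttributeError: 'float' object has no attribute 'round'
```

```bash
sed -i "s/s\['opening'\].round(1),s\['grip_force'\].round(1)/round(s['opening'],1),round(s['grip_force'],1)/" h.py
python3 - <<'E'
from h import *
s=st();T=s['tcp_pos']
c=grab('wrist'); W=world(c)
H,S,V=hsvof(c); k=(H<18)&(S>110)
print('relay top',rect(W,c['image'],T[:2],108,160,40,k))
k=k&(np.hypot(W[...,0]-T[0],W[...,1]-T[1])<40)&(W[...,2]>50); print(np.percentile(W[k][:,2],[0,2,20,50,98]).round(1))
print('pocket',rect(W,c['image'],(500,200),13,22,32))
E
```

```text
18.3 [502.3 195.6  70. ] yaw 7.8 21.2 29.6
relay top (np.int64(2326), array([502.5, 195.3]), array([28.6, 24.7]), 5.8, array([111.2, 117.4, 119.2]))
[ 85.7  89.9 114.4 117.6 195.4]
pocket (np.int64(1622), array([497.9, 201. ]), array([40.7, 38.2]), 7.6, array([16. , 17.1, 18.4]))
```

send_rows(xyz=[[-0.002,0.0057,-0.01],[0,0,-0.02],[0,0,-0.02],[0,0,-0.013],[0,0,0]], turn=[[0,0,0],[0,0,0],[0,0,0],[0,0,0],[0,0,0]])

```text
t: 18.85
tcp_pos: [498.8, 201.0, 4.8]
tool_rot: [3.133, 0.215, -0.004]
ft_force: [-0.2, 1.2, -0.1]
opening: 21.1
grip_force: 29.7
```

send_rows(xyz=[[0,0,-0.0015],[0,0,-0.001],[0,0,0]], turn=[[0,0,0],[0,0,0],[0,0,0]])

```text
t: 19.15
tcp_pos: [500.0, 201.9, 4.7]
tool_rot: [-3.134, -0.216, -0.001]
ft_force: [-0.2, 0.1, -1.0]
opening: 21.4
grip_force: 29.7
```

send_rows(xyz=[[0,0,-0.001],[0,0,-0.001],[0,0,0]], turn=[[0,0,0],[0,0,0],[0,0,0]])

```text
t: 19.45
tcp_pos: [500.1, 202.0, 3.4]
tool_rot: [-3.134, -0.216, -0.001]
ft_force: [-2.8, -1.0, 12.1]
opening: 21.2
grip_force: 31.2
```

send_rows(xyz=[[0,0,0],[0,0,0],[0,0,0]], turn=[[0,0,0],[0,0,0],[0,0,0]], jaw=120)

```text
t: 19.75
tcp_pos: [499.6, 201.8, 2.2]
tool_rot: [-3.134, -0.216, -0.0]
ft_force: [-0.2, -0.4, 0.8]
opening: 44.9
grip_force: 0.0
```

send_rows(xyz=[[0,0,0.02],[0,0,0.035],[0,0,0.035],[0.02,0,0.02],[0.03,0,0]], turn=[[0,0,0],[0,0,0],[0,0,0],[0,0,0],[0,0,0]])

```text
t: 20.25
tcp_pos: [551.0, 202.5, 115.6]
tool_rot: [-3.133, -0.217, -0.006]
ft_force: [-0.7, 0.6, 0.9]
opening: 45.1
grip_force: 0.0
```

send_rows(xyz=[[0.02,0,0],[0,0,0],[0,0,0]], turn=[[0,0,0],[0,0,0],[0,0,0]], jaw=0)

```text
t: 20.55
tcp_pos: [568.8, 201.5, 111.6]
tool_rot: [3.134, 0.216, -0.002]
ft_force: [-0.9, 0.1, 0.5]
opening: 84.6
grip_force: 0.0
```

Run:
```python
from h import *
s=st();T=s['tcp_pos']
c=grab('wrist'); W=world(c); save(c['image'],'w8.png',1); H,S,V=hsvof(c)
k=(H<18)&(S>110)
print('relay top',rect(W,c['image'],(500,201),35,80,50,k))
print('trans core',rect(W,c['image'],(636,201),39,60,50,S<110)); print('all',rect(W,c['image'],(636,201),12,60,60)); print('yel',rect(W,c['image'],(636,201),30,40,60,(S>120)&(H>15)&(H<40)))
print('foot',rect(W,c['image'],(636,201),1.2,60,60))
print('heat',rect(W,c['image'],(580,277),3,40,50)); print('heat top',rect(W,c['image'],(580,277),15,40,50))
```

```text
20.55 [568.8 201.5 111.6] yaw 7.9 84.6 0.0
relay top (np.int64(711), array([500.4, 202.6]), array([28.2, 21.6]), 7.9, array([38.9, 50.7, 51.9]))
trans core (np.int64(2598), array([635.9, 201.4]), array([47.5, 40.2]), 7.1, array([40.8, 42. , 43.1]))
all (np.int64(3247), array([635.7, 201.6]), array([47.4, 56.2]), 7.7, array([36.2, 41.8, 43.1]))
yel (np.int64(268), array([633.4, 225. ]), array([28.2,  7.2]), 6.6, array([35.6, 36.8, 37.9]))
foot (np.int64(3721), array([634.5, 199.5]), array([76.5, 71.2]), 18.0, array([ 2. , 41.6, 43. ]))
heat (np.int64(2550), array([579.9, 277.6]), array([39.3, 59. ]), 74.8, array([ 3.9, 16.3, 24.5]))
heat top (np.int64(557), array([560.2, 282.9]), array([39.3, 18.3]), 74.1, array([15.9, 21.7, 24.7]))
```

View pics/w8.png

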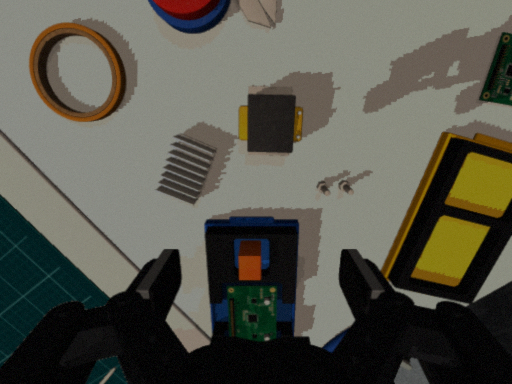

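Relay stands in its pocket: (500.4,202.6), top at 51 mm. The picture shows the transformer at (272,124) and the heat sink at (188,168). Transformer next.

send_rows(xyz=[[0.02,0,0],[0.03,0,0],[0.0155,0,-0.02],[0,0,-0.03],[0,0,-0.03]], turn=[[0,0,-0.01],[0,0,0],[0,0,0],[0,0,0],[0,0,0]])

```text
t: 21.1
tcp_pos: [634.5, 201.9, 31.4]
tool_rot: [-3.135, -0.201, 0.0]
ft_force: [-0.3, -0.1, -0.0]
opening: 85.4
grip_force: 0.0
```

send_rows(xyz=[[0,0,-0.02],[0,0,-0.015],[0,0,-0.01],[0,0,-0.003],[0,0,0]], turn=[[0,0,0],[0,0,0],[0,0,0],[0,0,0],[0,0,0]])

```text
t: 21.6
tcp_pos: [635.2, 201.9, -15.6]
tool_rot: [-3.135, -0.201, -0.0]
ft_force: [-0.2, 0.6, 1.1]
opening: 85.5
grip_force: 0.0
```

send_rows(xyz=[[0,0,0],[0,0,0],[0,0,0],[0,0,0],[0,0,0]], turn=[[0,0,0],[0,0,0],[0,0,0],[0,0,0],[0,0,0]], jaw=255, squeeze=60)

```text
t: 22.1
tcp_pos: [636.0, 201.9, -14.4]
tool_rot: [-3.135, -0.201, -0.003]
ft_force: [-0.1, -1.4, 7.5]
opening: 54.4
grip_force: 64.8
```

send_rows(xyz=[[0,0,0.015],[0,0,0.03],[0,-0.01,0.03],[-0.012,-0.024,0.005],[-0.018,-0.035,0]], turn=[[0,0,0],[0,0,0],[0,0,0],[0,0,-0.08],[0,0,-0.08]])

```text
t: 22.6
tcp_pos: [607.0, 133.6, 66.9]
tool_rot: [-3.14, 0.053, -0.008]
ft_force: [-0.2, -0.9, -4.1]
opening: 54.6
grip_force: 64.9
```

send_rows(xyz=[[-0.018,-0.035,0],[-0.018,-0.035,0],[-0.018,-0.035,0],[-0.015,-0.025,0],[-0.0085,-0.0126,0]], turn=[[0,0,-0.083],[0,0,0],[0,0,0],[0,0,0],[0,0,0]])

```text
t: 23.1
tcp_pos: [526.1, -11.6, 64.8]
tool_rot: [3.136, -0.183, -0.001]
ft_force: [0.5, -0.3, -3.3]
opening: 54.5
grip_force: 64.9
```

send_rows(xyz=[[0,0,0],[0,0,0],[0,0,0]], turn=[[0,0,0],[0,0,0],[0,0,0]])

```text
t: 23.4
tcp_pos: [528.7, -9.0, 64.5]
tool_rot: [-3.136, 0.18, -0.002]
ft_force: [-0.3, 0.1, -4.1]
opening: 54.4
grip_force: 64.9
```

Run:
```python
from h import *
s=st();T=s['tcp_pos']
c=grab('wrist'); W=world(c); H,S,V=hsvof(c)
for lo in (112,116,119):print('core',rect(W,c['image'],T[:2],lo,135,45,V<110))
print('heat pocket',rect(W,c['image'],(607,-19),16,22.5,50))
print('yel',rect(W,c['image'],T[:2],90,130,60,(S>120)&(H>15)&(H<40)))
save(c['image'],'w9.png',1)
```

```text
23.4 [528.7  -9.   64.5] yaw 173.39999999999998 54.4 64.9
core (np.int64(9490), array([529.2,  -9. ]), array([81.9, 49.5]), 81.8, array([115.1, 121. , 130. ]))
core (np.int64(7045), array([529.1,  -8.5]), array([42.4, 49.9]), 83.1, array([119.7, 121. , 121.9]))
core (np.int64(6824), array([529.1,  -8.8]), array([40.2, 49.8]), 82.9, array([120.1, 121. , 121.9]))
heat pocket (np.int64(7873), array([606.4, -19.2]), array([76.9, 56.1]), 83.5, array([17.9, 19.1, 20.3]))
yel (np.int64(933), array([537. ,  13.8]), array([ 9.5, 39.2]), 80.6, array([ 97.1, 115.7, 120.8]))
```

send_rows(xyz=[[-0.0005,-0.0009,-0.015],[0,0,-0.02],[0,0,-0.015],[0,0,-0.011],[0,0,0]], turn=[[0,0,0],[0,0,0],[0,0,0],[0,0,0],[0,0,0]])

```text
t: 23.95
tcp_pos: [526.4, -10.1, 1.8]
tool_rot: [3.136, -0.18, -0.004]
ft_force: [-0.7, 0.5, -2.8]
opening: 54.7
grip_force: 64.8
```

send_rows(xyz=[[0,0,-0.001],[0,0,-0.001],[0,0,0]], turn=[[0,0,0],[0,0,0],[0,0,0]])

```text
t: 24.25
tcp_pos: [527.6, -10.7, 1.7]
tool_rot: [-3.136, 0.181, -0.002]
ft_force: [-0.1, -0.4, -3.1]
opening: 54.7
grip_force: 64.8
```

send_rows(xyz=[[0,0,-0.001],[0,0,-0.001],[0,0,0]], turn=[[0,0,0],[0,0,0],[0,0,0]])

```text
t: 24.55
tcp_pos: [527.6, -10.7, 0.5]
tool_rot: [-3.136, 0.181, -0.002]
ft_force: [-4.5, 0.2, 12.3]
opening: 54.6
grip_force: 66.7
```

send_rows(xyz=[[0,0,0],[0,0,0],[0,0,0]], turn=[[0,0,0],[0,0,0],[0,0,0]], jaw=20)

```text
t: 24.85
tcp_pos: [527.4, -10.7, -0.7]
tool_rot: [-3.136, 0.181, -0.001]
ft_force: [0.1, -0.6, -0.4]
opening: 78.7
grip_force: 0.0
```

send_rows(xyz=[[0,0,0.015],[0,0,0.03],[0,0,0.035],[0.005,0.02,0.02],[0.006,0.035,0]], turn=[[0,0,0],[0,0,0],[0,0,0],[0,0,-0.05],[0,0,-0.05]])

```text
t: 25.35
tcp_pos: [540.6, 43.7, 102.4]
tool_rot: [-3.122, 0.344, -0.009]
ft_force: [0.4, -0.0, 0.2]
opening: 78.8
grip_force: 0.0
```

send_rows(xyz=[[0.007,0.04,0],[0.007,0.04,0],[0.007,0.04,0],[0.007,0.04,0],[0.007,0.04,0]], turn=[[0,0,-0.048],[0,0,0],[0,0,0],[0,0,0],[0,0,0]], jaw=70)

```text
t: 25.85
tcp_pos: [573.2, 246.0, 99.1]
tool_rot: [3.114, -0.412, 0.0]
ft_force: [0.9, 0.0, 0.2]
opening: 61.8
grip_force: 0.0
```

send_rows(xyz=[[0.006,0.033,-0.01],[0,0,-0.02],[0,0,-0.02],[0,0,0],[0,0,0]], turn=[[0,0,0],[0,0,0],[0,0,0],[0,0,0],[0,0,0]])

```text
t: 26.35
tcp_pos: [578.9, 277.1, 49.1]
tool_rot: [3.114, -0.412, -0.001]
ft_force: [0.1, 0.8, 0.2]
opening: 61.8
grip_force: 0.0
```

Run:
```python
from h import *
s=st();T=s['tcp_pos']
c=grab('wrist'); W=world(c); H,S,V=hsvof(c); save(c['image'],'w10.png',1)
for z in (2.5,8,14): print('heat',z,rect(W,c['image'],(580,277),z,40,46))
```

```text
26.35 [578.9 277.1  49.1] yaw 164.9 61.8 0.0
heat 2.5 (np.int64(3877), array([579.8, 277.8]), array([40. , 59.8]), 74.7, array([ 4.6, 17.7, 24.5]))
heat 8 (np.int64(3061), array([575.5, 279. ]), array([39.9, 50.8]), 74.7, array([ 9.7, 18.8, 24.5]))
heat 14 (np.int64(1400), array([564. , 282.2]), array([39.8, 27.1]), 74.5, array([14.5, 20.9, 24.6]))
```

View pics/w10.png

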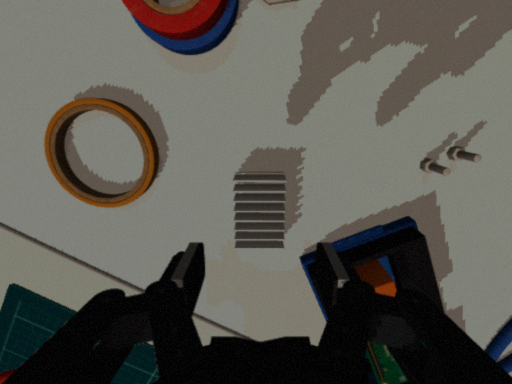

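The heat sink at (260,210) is centred and square to the fingers, with the blue tray's corner clear.

send_rows(xyz=[[-0.0005,0.001,-0.02],[0,0,-0.025],[0,0,-0.015],[0,0,-0.01],[0,0,0]], turn=[[0,0,0],[0,0,0],[0,0,0],[0,0,0],[0,0,0]])

```text
t: 26.9
tcp_pos: [578.2, 277.9, -21.5]
tool_rot: [3.114, -0.413, -0.002]
ft_force: [-0.3, 0.3, -0.3]
opening: 62.4
grip_force: 0.0
```

send_rows(xyz=[[0,0,0],[0,0,0],[0,0,0],[0,0,0],[0,0,0]], turn=[[0,0,0],[0,0,0],[0,0,0],[0,0,0],[0,0,0]], jaw=255, squeeze=50)

```text
t: 27.4
tcp_pos: [579.4, 278.7, -19.4]
tool_rot: [-3.113, 0.412, -0.002]
ft_force: [-1.3, 0.3, 6.5]
opening: 37.1
grip_force: 55.3
```

send_rows(xyz=[[0,0,0.015],[0,0,0.03],[0,0,0.035],[0.0027,-0.022,0.01],[0.0027,-0.03,0]], turn=[[0,0,0],[0,0,0.05],[0,0,0.13],[0,0,0.13],[0,0,0.13]])

```text
t: 27.9
tcp_pos: [586.2, 227.7, 73.2]
tool_rot: [-3.126, -0.289, -0.009]
ft_force: [0.3, -0.2, -0.0]
opening: 37.4
grip_force: 55.8
```

send_rows(xyz=[[0.0027,-0.03,0],[0.0027,-0.03,0],[0.0027,-0.03,0],[0.0027,-0.03,0],[0.0027,-0.03,0]], turn=[[0,0,0.13],[0,0,0.13],[0,0,0.13],[0,0,0.13],[0,0,0.13]])

```text
t: 28.4
tcp_pos: [598.0, 75.2, 70.6]
tool_rot: [2.873, 1.27, 0.002]
ft_force: [-0.3, 1.0, 0.0]
opening: 37.2
grip_force: 55.8
```

send_rows(xyz=[[0.0027,-0.03,0],[0.0027,-0.03,0],[0.0027,-0.036,0],[0,0,0],[0,0,0]], turn=[[0,0,0.13],[0,0,0.13],[0,0,0.13],[0,0,0.109],[0,0,0]])

```text
t: 28.9
tcp_pos: [606.1, -20.8, 70.4]
tool_rot: [2.476, 1.932, 0.002]
ft_force: [-0.3, 1.3, -0.9]
opening: 37.2
grip_force: 55.8
```

send_rows(xyz=[[0,0,0],[0,0,0]], turn=[[0,0,0],[0,0,0]])

```text
t: 29.1
tcp_pos: [605.7, -19.0, 69.6]
tool_rot: [2.478, 1.931, 0.001]
ft_force: [0.3, -0.4, -0.9]
opening: 37.2
grip_force: 55.8
```

Run:
```python
from h import *
s=st();T=s['tcp_pos']; print(s['joints'].round(2))
c=grab('wrist'); W=world(c); H,S,V=hsvof(c)
for lo,hi in ((78,115),(85,97),(100,112)): print('heat',lo,rect(W,c['image'],T[:2],lo,hi,48))
```

```text
29.1 [605.7 -19.   69.6] yaw 75.9 37.2 55.8
[-0.03  0.47  1.78  0.    0.89  0.21]
heat 78 (np.int64(8049), array([606.3, -19.1]), array([60.1, 50.6]), 75.8, array([ 96.2, 108.6, 113.5]))
heat 85 (np.int64(422), array([613.5,   8.8]), array([ 2.4, 39.9]), 75.2, array([90. , 92.9, 96.4]))
heat 100 (np.int64(4566), array([605.9, -20.2]), array([55.7, 50.5]), 75.0, array([101.4, 107.4, 111.6]))
```

send_rows(xyz=[[0,0,0],[0,0,-0.02],[0,0,-0.025],[0,0,-0.015],[0,0,-0.006]], turn=[[0,0,0.131],[0,0,0],[0,0,0],[0,0,0],[0,0,0]])

```text
t: 29.65
tcp_pos: [604.5, -19.2, 1.6]
tool_rot: [-2.343, -2.09, 0.003]
ft_force: [0.7, -0.1, -1.1]
opening: 37.1
grip_force: 55.8
```

send_rows(xyz=[[0,0,0],[0,0,-0.001],[0,0,0]], turn=[[0,0,0],[0,0,0],[0,0,0]])

```text
t: 29.95
tcp_pos: [606.4, -19.7, 3.0]
tool_rot: [2.344, 2.091, 0.002]
ft_force: [0.4, -0.2, -1.1]
opening: 37.3
grip_force: 55.8
```

send_rows(xyz=[[0,0,-0.0015],[0,0,-0.001],[0,0,0]], turn=[[0,0,0],[0,0,0],[0,0,0]])

```text
t: 30.25
tcp_pos: [605.7, -19.8, -0.2]
tool_rot: [2.344, 2.091, 0.0]
ft_force: [0.3, -0.4, -0.5]
opening: 37.4
grip_force: 55.8
```

send_rows(xyz=[[0,0,-0.001],[0,0,0]], turn=[[0,0,0],[0,0,0]])

```text
t: 30.45
tcp_pos: [605.7, -19.8, -0.5]
tool_rot: [2.344, 2.091, 0.0]
ft_force: [-2.6, -0.2, 8.6]
opening: 37.3
grip_force: 56.8
```

send_rows(xyz=[[0,0,0],[0,0,0],[0,0,0]], turn=[[0,0,0],[0,0,0],[0,0,0]], jaw=112)

```text
t: 30.75
tcp_pos: [605.6, -19.7, -1.4]
tool_rot: [-2.344, -2.091, 0.0]
ft_force: [-0.5, 0.6, -0.1]
opening: 47.8
grip_force: 0.0
```

send_rows(xyz=[[0,0,0.015],[0,0,0.03],[0,0,0.035],[0,0,0.035],[-0.02,0.01,0.035]], turn=[[0,0,0],[0,0,0],[0,0,0],[0,0,0],[0,0,-0.14]])

```text
t: 31.25
tcp_pos: [587.5, -10.3, 151.4]
tool_rot: [2.484, 1.919, 0.003]
ft_force: [0.5, -0.4, 0.1]
opening: 48.1
grip_force: 0.0
```

send_rows(xyz=[[-0.025,0.025,0.03],[-0.025,0.03,0.03],[-0.03,0.03,0.03],[-0.03,0.025,0.03],[0,0,0.03]], turn=[[0,0,-0.14],[0,0,-0.14],[0,0,-0.14],[0,0,-0.14],[0,0,-0.14]])

```text
t: 31.75
tcp_pos: [473.1, 101.2, 299.7]
tool_rot: [-2.994, -0.948, 0.001]
ft_force: [0.7, -0.3, 0.3]
opening: 47.7
grip_force: 0.0
```

send_rows(xyz=[[0,0,0.03],[0,0,0],[0,0,0],[0,0,0],[0,0,0]], turn=[[0,0,-0.14],[0,0,-0.14],[0,0,-0.14],[0,0,0],[0,0,0]])

```text
t: 32.25
tcp_pos: [476.5, 99.1, 328.0]
tool_rot: [-3.126, -0.315, -0.001]
ft_force: [0.6, 0.2, 0.4]
opening: 47.8
grip_force: 0.0
```

Run:
```python
from h import *
s=st()
c=grab('wrist'); W=world(c); im=c['image']; H,S,V=hsvof(c); save(im,'w11.png',1.5)
g=(H>35)&(H<85)&(S>80)
def loc(p,o,a):
    a=np.radians(a); y=np.array([np.cos(a),np.sin(a)]); x=np.array([y[1],-y[0]]); d=np.array(p)-o; return np.round([d@x,d@y],1)
B=((446.1,193.4),187.9); Y=((560.3,-13.4),173.4)
def tilt(k,seed,r):
    q=k&(np.hypot(W[...,0]-seed[0],W[...,1]-seed[1])<r); P=W[q]; m=np.median(P[:,2]); P=P[abs(P[:,2]-m)<4]
    A=np.c_[P[:,:2]-seed,np.ones(len(P))]; f=np.linalg.lstsq(A,P[:,2],rcond=None)[0]; return np.degrees(np.hypot(*f[:2])).round(1)
for n,sd,lo,hi,r,k,F,h0 in (('board',(422,190),20,50,75,g,B,24),('relay',(500,201),47,80,40,(H<18)&(S>110),B,0),
   ('trans',(528,-10),54,62,45,V<110,Y,0),('heat',(606,-19),25,55,36,(V>60)&(S<70),Y,0)):
    R=rect(W,im,sd,lo,hi,r,k); print(n,R,loc(R[1],*F),'tilt',tilt(k&(W[...,2]>lo),sd,25))
print('mini',rect(W,im,(716,-19),-2,20,75,g))
```

```text
32.25 [476.5  99.1 328. ] yaw 11.5 47.8 0.0
board (np.int64(1297), array([421.1, 190.9]), array([87.1, 57.6]), 8.3, array([27.5, 29.2, 30.8])) [ 1.  25.1] tilt 0.2
relay (np.int64(251), array([500.2, 202. ]), array([28.2, 20.9]), 7.6, array([49. , 51. , 52.2])) [  1.1 -54.8] tilt 1.9
trans (np.int64(774), array([528.4, -10. ]), array([40.7, 48.2]), 83.6, array([55.4, 56.8, 58.2])) [-0.3 32.1] tilt 0.3
heat (np.int64(838), array([606. , -20.3]), array([58. , 39.9]), 83.8, array([26.5, 37.3, 44. ])) [ -1.6 -46.2] tilt 1.5
mini (np.int64(767), array([715.7, -18.9]), array([41.5, 58.9]), 89.5, array([3. , 4.7, 6.6]))
```

View pics/w11.png

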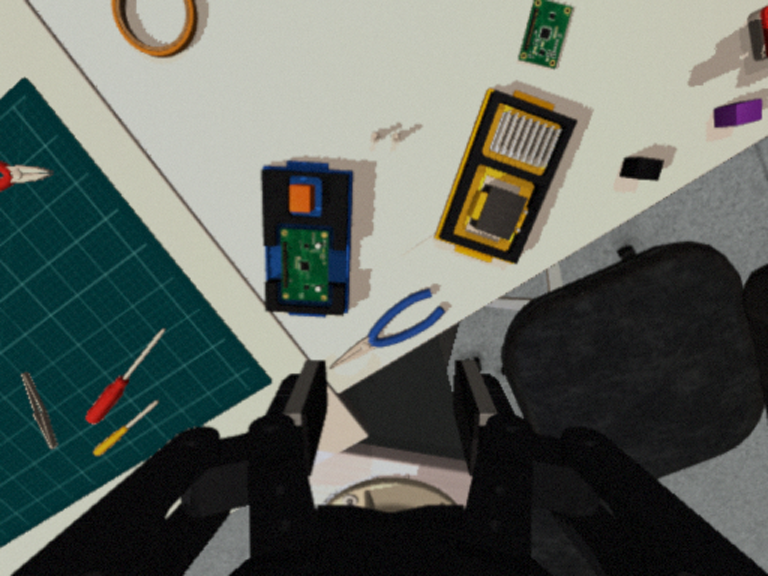

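All five parts are seated: board (305,265), relay (300,198), transformer (498,210) and heat sink (525,138). The smaller board at (545,35) has not moved. Handing in.

```bash
python3 -c "
from bench import *
print(close_job())"
```

```text
the job is handed in; nothing more can be done
None
```

Both kits are made up and handed in at about 32 s: all five parts measured within about 2 mm of their cut-out centres and fully down, and the smaller board did not move; the hand-in returned no verdict.

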